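Fetch a glass jar from under a bench shelf with a reacher

TASK

Pick up the reacher by its grip and trigger, slide its open jaws under the low clear shelf and around the small glass jar, and squeeze the trigger until the jaws hold the jar securely but gently: it is thin glass. Draw it out, held in the jaws and upright, until it stands about 100 mm clear in front of the shelf; then let go, leaving the jar standing on the bench and the reacher lying flat with its jaws slack. Touch the jar only with the reacher, do not shove jar or reacher hard against the shelf, and leave the tin and everything else where it is.

Things in the scene. Friction and masses are not known exactly. Their poses are not given: they have to be found in the camera images.
- reacher: Pick-up tool lying on its flat side on the bench, 0.4 kg in all. Origin: on its underside, midway between pistol grip and trigger; +x runs along the shaft to the jaws, z up. Grip: upright flat plate, back face at x=-34 mm, y -35 to 37, top z 70 mm. The housing (44 mm high, x -60 to 50) and the shaft lie along y=-50 mm. It can be slid along the bench or carried just above it.
- trigger: The reacher's trigger: upright flat plate parallel to the grip, front face at reacher x=+34 mm at rest (68 mm over grip and trigger), y -24 to 36, z 8 to 66 mm. Squeezed it slides up to 34 mm towards the grip; spring 4 N at rest, +0.08 N/mm. 1 mm of trigger closes the jaws 1 mm in all, both moving alike to the middle; released, they open. Its origin is the reacher's, moved with it.
- jaw_centre (a point): Midway between the jaws: reacher x=231, y=-50, z=26 mm. Pads 44 mm long (x 216 to 260), z 15 to 37, nominally 56 mm apart when open. The crosshead at their back has its front at x=214, so a jar touching it is centred at x=231. The head is 106 mm wide and under 50 mm high. With the jar held, trigger and pad forces rise alike, up to 5 N per mm of trigger.
- jaw_left: The reacher's left (+y) jaw arm with its rubber pad. The pad is screw-set up to 6 mm inward or outward of nominal, differently each time, so the trigger travel at which the jar is held (nominally 22 mm) varies by as much and has to be felt. Its origin is the reacher's, moved with the arm.
- jaw_right: The right (-y) jaw arm, its rubber pad on a stiff 5.5 N/mm spring. Its origin is the reacher's, moved with the arm.
- jar: Small round jar of thin amber glass with a white screw cap, 34 mm in diameter, 55 mm high, 60 to 130 g, standing under the shelf on either side of its middle. Origin: centre of its underside. It breaks if a pad presses it with more than 7 N, which even the gripper's weakest full squeeze (20 N) does; 2 to 4 N holds it well.
- shelf: Fixed clear shelf 360 mm wide, 200 mm deep, underside 95 mm over the bench, on four 16 mm square corner legs, with a low back panel (inner face at x=92 mm). Origin: on the bench under its middle. +x points into the gap, away from its open mouth at x=-100 mm; y across. The jar starts within 20 mm of x=0, at y=55 to 75 mm to one side.
- tin: Plain steel tin, 48 mm in diameter, 40 mm high, under the shelf on the other side, about 130 mm from the jar. Not to be moved. Origin: centre of its underside.
- bottle_a: Bystander: glass bottle with a screw cap, 70 mm in diameter, 150 mm high; origin under its centre.
- steel_cup: Bystander: steel cup, 72 mm in diameter, 120 mm high; origin under its centre.
- tipbox: Bystander: white box with a clear lid, 120 x 90 x 90 mm; origin under its centre.

How it is judged:
By the outcome, as a careful person would: the job done as asked, in the order asked, and still so for the second after the job is handed in, with the robot touching nothing.
It also fails if it takes over 72 s, if anything falls off the work surface, if the arm or the gripper's body presses on something with over 40 N, if the wrist force passes 120 N, or if a joint passes its speed limit or range.

ROBOT

A 7-joint arm with a two-finger parallel gripper is mounted at the origin on the work surface. World frame = base frame: x ahead of the robot, y to its left, z up, the work surface at z = 0. Lengths are in m, angles in degrees, forces in N, time in s.
With the tool pointing down it reaches from about 0.35 to 0.775 m from the base axis. Payload 3.1 kg.
Tool frame: the origin (TCP) lies on the centre line of the jaws, within the pads' length; the fingertips stand 17 mm ahead of it and the grasp point (between the pads) lies 2 mm behind it (robot.tip_reach is the distance from the TCP to the fingertips, in m); z points along the fingers, y is the line along which they close (so a half turn about z gives the same grasp; the last joint's range is limited). The gripper opens to 85 mm and grips with 20 to 120 N. Pads are 22 mm wide; open, the fingers measure 114 mm over their backs; the gripper's body (76 mm by 85 mm) begins 54 mm behind the grasp point. The pads swing forward as they close: fully open they stand 13 mm farther back than shut.
Start: joints at [-67.936, 17.813, 0.802, 86.603, -0.252, 75.585, -1.558], TCP at [0.228, 0.501, 0.248] pointing down, gripper open.
Joint ranges: [-154.91, 154.91], [-16.99, 109.72], [-72.82, 74.43], [7.12, 147.25], [-82.49, 262.49], [11.32, 116.49], [-174.64, 174.64]. Speed limits (degrees/s): [159.86, 159.86, 180, 180, 180, 180, 180].

INTERFACE

Orientations are given as [roll, pitch, yaw] about the fixed x, y, z axes, in that order (R = Rz(yaw) Ry(pitch) Rx(roll)).
In Python, from station import robot, fingers, vision, workorder, recognise gives the robot as it stands. Calls block until the motion is done:
- robot.move_to(position, orientation): joint-space move of the TCP to a pose.
- robot.line_to(position, orientation=None, velocity=0.15, f_stop=None): straight line of the TCP; orientation=None keeps the orientation; velocity is the mean speed in m/s. With f_stop (N) it stops when the force on the tool has changed by that much, and returns True; else False.
- robot.move_j(angles): joint-space move.
- fingers.gripper_to(opening, force=None): opening from 0.0 (shut) to 1.0 (fully open); force is the grip in N (None keeps the last); returns when the fingers have stopped.
- robot.pause(seconds).
- robot.inverse_kinematics(position, orientation): joint angles nearest the present ones, or None.
- vision.grab_frame(name): name is "scene" or "top" or "wrist"; returns the picture (480x640x3 uint8, red, green, blue); there is no depth.
- vision.calibration(name): a dict with "mtx" (3x3 intrinsics, pixels), "extrinsics" (4x4, takes a point from world to camera coordinates); the wrist camera has in their place "T_tool_cam" (4x4, takes a point from camera to tool coordinates, whose origin is the TCP and whose axes are the flange's). Camera axes: x right, y up, looking along -z (the intrinsics and any distortion apply to the point x, -y, -z); pixel columns grow to the right and rows downward; lengths in m; the calibration is good to about 2 mm. A picture is of the moment at which its call begins: read the wrist's pose just before it. calibration takes no time and is no camera call.
A pose or a line that the arm cannot do raises robot.PlanningError and nothing moves.
- workorder.close_job(): hands the job in; it is judged then, once.
Trained networks look in the newest picture that a camera, given by its name, has taken for a name from the list of things; names that differ only in an ending like _2 or _b are one class to them, and where a whole thing is asked for, a point or a joint stands for the part that bears it (a point fixed in the world has none). Each returns a list of dicts, best first, with "p" (0 to 1); they miss things now and then, are a little off and sometimes report something else, mostly with a low value. They report only what shows in the picture. A call takes as long as a camera call.
- recognise(label, camera): "rect" ([centre column, centre row, width, height] in pixels, round what is visible of it).
Readings, each from a call of its own:
- robot.current_time_s(): time.
- robot.current_joint_positions(): joint angles.
- robot.current_dq(): joint speeds.
- robot.current_joint_torque(): joint torques, N m.
- robot.current_tool_pos(): TCP position.
- robot.current_eef_rot(): TCP orientation.
- robot.current_contact_force(): force on the tool from outside, world axes, zero at the start.
- robot.current_torque(): the same for the moment, N m.
- robot.current_finger_gap(): opening from 0.0 (shut) to 1.0 (fully open).
- robot.current_gripper_force(): force on a finger pad.
Only numpy, scipy, OpenCV 4.12 (cv2) and the standard library are available. Lean on these libraries where they do the work, as an engineer would, in place of code of your own. Each camera call takes 0.05 s, during which the arm holds its last target. There are 200 camera calls.

## Working session

There is one attempt and no reset: what is moved stays moved. The work goes in short steps, each a Python script; the robot and the scene stay as the last script left them, time stands still between calls to the robot, and variables do not carry over. Pictures are saved under pics/ and viewed, at most 10 in all, crops included, and the job is handed in when it is done.

```bash
ls; mkdir -p pics; python3 - <<'E'
from station import robot, fingers, vision, workorder, recognise
import cv2, numpy as np
np.set_printoptions(precision=4,suppress=True)
for c in ["scene","top"]:
    im=vision.grab_frame(c); cv2.imwrite(f"pics/{c}0.png",im[:,:,::-1])
    k=vision.calibration(c); print(c,{a:(np.array(b).tolist() if not isinstance(b,(int,float,str)) else b) for a,b in k.items()})
    for l in ["reacher","trigger","jaw_centre","jaw_left","jaw_right","jar","shelf","tin","bottle_a","steel_cup","tipbox"]:
        print(l,[(np.round(d["rect"]).tolist(),round(d["p"],2)) for d in recognise(l,c)[:2]])
print(robot.current_time_s(), vision.calibration("wrist"))
E
```

```text
pics
scene {'mtx': [[466.74260856822866, 0.0, 322.5795124002987], [0.0, 466.74260856822866, 243.23100238023386], [0.0, 0.0, 1.0]], 'extrinsics': [[0.3724995351372779, 0.9276720111546919, 0.025859931220344422, -0.1938766553654471], [-0.4967234053925818, 0.175762792802611, 0.8499254668507253, 0.1801081701742666], [0.7839068534320314, -0.32944207440221646, 0.526267959081546, -1.474054153470018], [0.0, 0.0, 0.0, 1.0]]}
reacher [([254.0, 292.0, 167.0, 54.0], 0.81)]
trigger [([255.0, 292.0, 170.0, 59.0], 0.58), ([215.0, 278.0, 5.0, 26.0], 0.45)]
jaw_centre [([254.0, 294.0, 171.0, 58.0], 0.55)]
jaw_left [([310.0, 278.0, 28.0, 22.0], 0.55)]
jaw_right [([320.0, 302.0, 30.0, 22.0], 0.92), ([108.0, 272.0, 66.0, 63.0], 0.33)]
jar [([253.0, 292.0, 166.0, 60.0], 0.25), ([441.0, 243.0, 168.0, 142.0], 0.16)]
shelf [([440.0, 243.0, 161.0, 146.0], 0.73)]
tin []
bottle_a [([467.0, 192.0, 30.0, 53.0], 0.91)]
steel_cup [([401.0, 180.0, 24.0, 23.0], 0.72)]
tipbox [([107.0, 271.0, 64.0, 64.0], 0.68)]
top {'mtx': [[618.5130217443057, 0.0, 318.60910071753784], [0.0, 618.5130217443057, 239.29696670112486], [0
[... 445 characters left out ...]
jaw_centre [([375.0, 215.0, 105.0, 61.0], 0.82)]
jaw_left [([329.0, 216.0, 24.0, 14.0], 0.68), ([398.0, 229.0, 9.0, 26.0], 0.24)]
jaw_right []
jar []
shelf [([222.0, 214.0, 84.0, 129.0], 0.81)]
tin []
bottle_a [([156.0, 270.0, 36.0, 25.0], 0.8)]
steel_cup [([195.0, 302.0, 32.0, 25.0], 0.79), ([223.0, 216.0, 82.0, 128.0], 0.51)]
tipbox [([469.0, 270.0, 43.0, 51.0], 0.78)]
1.2 {'mtx': array([[390.0734,   0.    , 323.2182],
       [  0.    , 390.0734, 236.4123],
       [  0.    ,   0.    ,   1.    ]]), 'T_tool_cam': array([[-0.0014,  0.9461,  0.3237,  0.0838],
       [ 1.    ,  0.0011,  0.001 , -0.0003],
       [ 0.0006,  0.3237, -0.9461, -0.1258],
       [ 0.    ,  0.    ,  0.    ,  1.    ]])}
```

```bash
python3 - <<'E'
import cv2
t=cv2.imread("pics/top0.png")[140:320,140:500]; s=cv2.imread("pics/scene0.png")[150:350,150:550]
cv2.imwrite("pics/tc.png",cv2.resize(t,(792,396),interpolation=cv2.INTER_CUBIC))
cv2.imwrite("pics/sc.png",cv2.resize(s,(800,400),interpolation=cv2.INTER_CUBIC))
E
```

```text
(no output)
```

View pics/tc.png

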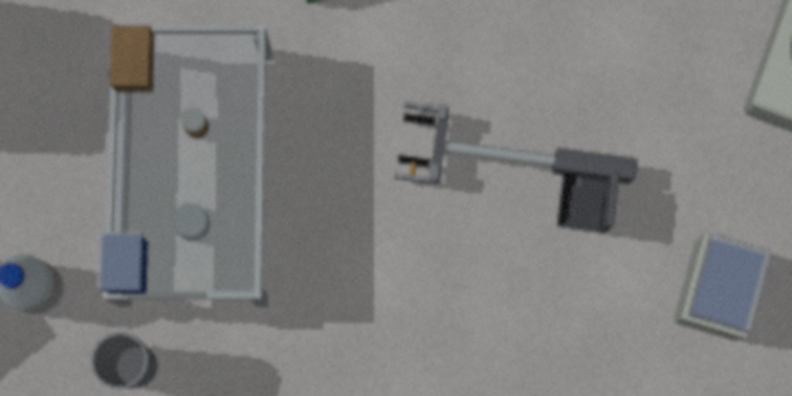

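View pics/sc.png

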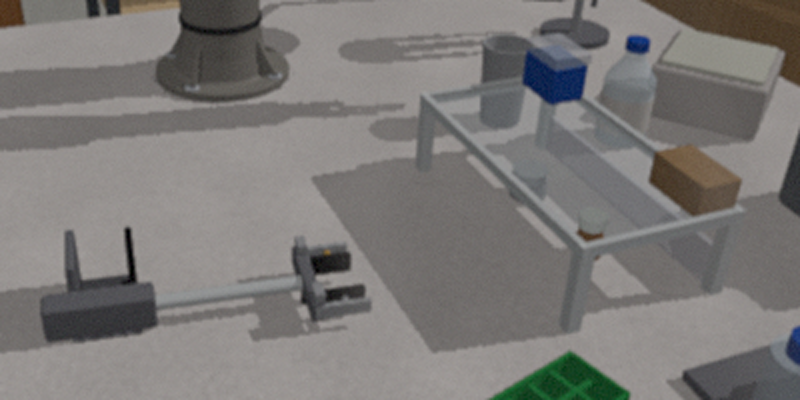

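The top view (crop scale 2.2, offset 140) shows the jar cap at about (229,195), the tin at (227,241), the shelf mouth edge at column ~259 facing right, and the reacher with its jaws to the left and grip at about (407,230). The scene view agrees.

```bash
cat > h.py <<'E'
from station import robot, fingers, vision, workorder, recognise
import cv2, numpy as np
from scipy.spatial.transform import Rotation as R
np.set_printoptions(precision=4,suppress=True)
def cam(name):
    k=vision.calibration(name); K=np.array(k["mtx"])
    if name=="wrist":
        T=np.eye(4); T[:3,:3]=R.from_euler("xyz",robot.current_eef_rot(),degrees=True).as_matrix(); T[:3,3]=robot.current_tool_pos()
        return K,np.linalg.inv(T@np.array(k["T_tool_cam"]))
    return K,np.array(k["extrinsics"])
def unproj(KE,uv,z):
    K,E=KE; d=np.linalg.solve(K,[uv[0],uv[1],1]); d=E[:3,:3].T@(d*[1,-1,-1]); c=-E[:3,:3].T@E[:3,3]
    return c+d*(z-c[2])/d[2]
def proj(KE,P):
    K,E=KE; q=(np.atleast_2d(P)@E[:3,:3].T+E[:3,3])*[1,-1,-1]; q=q@K.T; return q[:,:2]/q[:,2:]
E
python3 - <<'E'
from h import *
print(robot.current_eef_rot())
C=cam("top"); f=lambda u,v,z: print((u,v,z),unproj(C,(140+u/2.2,140+v/2.2),z))
print("jar");f(195,122,.055)
print("tin");f(192,221,.040)
print("shelf corners top ~.1"); [f(*p,.1) for p in [(265,30),(261,295),(113,296),(118,30)]]
print("housing ends z44");f(636,165,.044);f(556,158,.044)
print("crosshead");f(443,145,.04)
print("jaw tips");f(405,105,.03);f(397,178,.03)
print("trigger/grip tops");f(563,225,.066);f(610,228,.07)
E
```

```text
[-180.        0.0006  155.5489]
jar
(195, 122, 0.055) [0.6052 0.2549 0.055 ]
tin
(192, 221, 0.04) [0.4735 0.2573 0.04  ]
shelf corners top ~.1
(265, 30, 0.1) [0.7191 0.1596 0.1   ]
(261, 295, 0.1) [0.368  0.1581 0.1   ]
(113, 296, 0.1) [0.3661 0.3466 0.1   ]
(118, 30, 0.1) [0.7182 0.3532 0.1   ]
housing ends z44
(636, 165, 0.044) [ 0.5511 -0.3357  0.044 ]
(556, 158, 0.044) [ 0.5603 -0.2286  0.044 ]
crosshead
(443, 145, 0.04) [ 0.5784 -0.0772  0.04  ]
jaw tips
(405, 105, 0.03) [ 0.6362 -0.0262  0.03  ]
(397, 178, 0.03) [ 0.5349 -0.0155  0.03  ]
trigger/grip tops
(563, 225, 0.066) [ 0.4656 -0.2334  0.066 ]
(610, 228, 0.07) [ 0.4612 -0.2944  0.07  ]
```

```bash
python3 - <<'E'
from h import *
for y in (174,-6):
    for p in ([.506,-.272,.04],[.555,.024,.04],[.555,-.186,.04]):
        print(y,p,robot.inverse_kinematics(p,[180,0,y]))
robot.move_to([.49,-.17,.30],[180,0,174])
C=cam("wrist"); im=vision.grab_frame("wrist"); cv2.imwrite("pics/w1.png",im[:,:,::-1])
np.savez("w1.npz",K=C[0],E=C[1])
for l in ["reacher","trigger","jaw_left","jaw_right"]: print(l,[(np.round(d["rect"]).tolist(),round(d["p"],2)) for d in recognise(l,"wrist")[:2]])
print(robot.current_joint_positions(),robot.current_time_s(),robot.current_contact_force())
E
```

```text
174 [0.506, -0.272, 0.04] [ -0.1177  36.6203  38.342   98.3553 -27.0049  54.5834 132.7444]
174 [0.555, 0.024, 0.04] [-19.8859  31.2553  21.3506 101.0405 -14.2006  50.3565  91.7632]
174 [0.555, -0.186, 0.04] [ -9.8284  37.9176  39.0346  96.5366 -27.9497  55.6639 123.4366]
-6 [0.506, -0.272, 0.04] [ -9.7507  43.0313  54.8317  98.7007 -40.0719  60.0594 -36.9218]
-6 [0.555, 0.024, 0.04] [-30.25    34.1425  36.2628 101.4424 -24.7105  52.5737 -79.362 ]
-6 [0.555, -0.186, 0.04] [-15.5241  41.3218  48.6389  96.7487 -35.5098  58.5636 -50.6461]
reacher [([327.0, 246.0, 302.0, 139.0], 0.88), ([622.0, 348.0, 35.0, 40.0], 0.22)]
trigger [([452.0, 230.0, 54.0, 33.0], 0.27)]
jaw_left [([452.0, 229.0, 55.0, 34.0], 0.65)]
jaw_right [([445.0, 296.0, 53.0, 30.0], 0.91)]
[-27.8719  19.0968  60.4289  87.4077 -16.6502  83.2017 117.2285] 4.0083 [-0.1082 -0.7914 -0.3786]
```

View pics/w1.png

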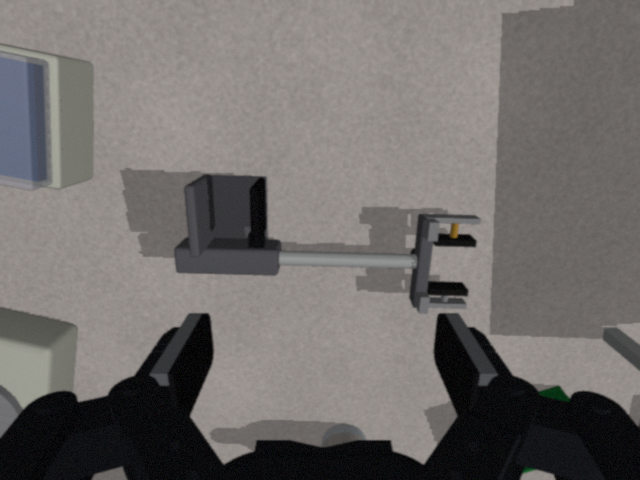

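The wrist view shows the grip's top edge from about (187,185) to (191,253), the housing's lower top edge at (177–279,272), and the pad tips at about (475,239) and (467,290). I'll fit the pose and overlay the model.

```bash
cat > fit.py <<'E'
from h import *
from scipy.optimize import least_squares
def world(p,P):
    P=np.atleast_2d(P)/1000.; a=p[2]; c,s=np.cos(a),np.sin(a)
    return np.c_[p[0]+c*P[:,0]-s*P[:,1],p[1]+s*P[:,0]+c*P[:,1],P[:,2]]
def fit(C,M,uv,p0=(.506,-.272,np.radians(84))):
    r=least_squares(lambda p:(proj(C,world(p,M))-uv).ravel(),p0,loss="soft_l1"); return r.x,(proj(C,world(r.x,M))-uv)
def overlay(im,C,p,path,crop,s):
    x0,x1,y0,y1=crop; v=cv2.resize(im[y0:y1,x0:x1],None,fx=s,fy=s,interpolation=cv2.INTER_CUBIC)
    def poly(P,c): cv2.polylines(v,[np.int32(((proj(C,world(p,P))-[x0,y0]+.5)*s))],False,c,1)
    poly([[-34,-35,70],[-34,37,70],[-34,37,10]],(0,255,0)); poly([[34,-24,66],[34,36,66],[34,36,8],[34,-24,8]],(0,255,255))
    poly([[50,-50,44],[-60,-50,44]],(255,0,255)); poly([[50,-50,22],[214,-50,22]],(255,0,255))
    poly([[214,-103,26],[214,3,26]],(255,255,0))
    for y in (-22,-78): poly([[216,y,37],[260,y,37],[260,y,15]],(0,0,255))
    cv2.imwrite(path,v)
E
python3 - <<'E'
from fit import *
d=np.load("w1.npz"); C=(d["K"],d["E"])
M=[[-34,37,70],[-34,-35,70],[260,-50,37],[132,-50,22]]; uv=np.array([[187,185],[191,253],[471,264.],[347,260]])
p,e=fit(C,M,uv); print(p,np.degrees(p[2]),e)
overlay(cv2.imread("pics/w1.png"),C,p,"pics/o1.png",(160,490,160,330),2.4)
E
```

```text
[ 0.5052 -0.2663  1.4215] 81.44749308533238 [[-2.1257 -1.329 ]
 [-1.0392  3.3124]
 [ 2.0578  5.2765]
 [ 7.1701 -0.918 ]]
```

View pics/o1.png

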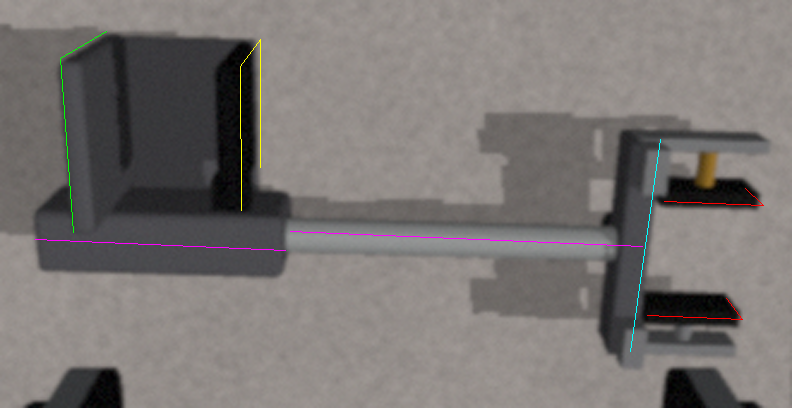

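```bash
python3 - <<'E'
from fit import *
d=np.load("w1.npz"); C=(d["K"],d["E"])
M=[[-34,37,70],[-34,-35,70],[34,36,66],[60,-50,22],[195,-50,22],[260,-22,37],[260,-78,37]]
uv=np.array([[61,58],[75,233],[235,66],[310,236.5],[595,242],[760,202],[738,317]])/2.4+160-.5
w=np.array([[1,1],[1,.3],[1,.0],[0,1],[0,1],[1,0],[1,0]])
r=least_squares(lambda p:((proj(C,world(p,M))-uv)*w).ravel(),(.506,-.272,1.45)); p=r.x
print(p,np.degrees(p[2])); print(proj(C,world(p,M))-uv); np.save("p.npy",p)
E
```

```text
[ 0.5056 -0.2672  1.4236] 81.56881563351199
[[-1.0425  0.5773]
 [-1.5747  0.2409]
 [ 1.076   0.569 ]
 [ 0.2345 -1.391 ]
 [ 2.2964  1.1626]
 [ 0.5882  1.2965]
 [ 1.141   0.8541]]
```

```bash
python3 - <<'E'
from fit import *
p=np.load("p.npy"); p[2]=np.radians(82.5); T=world(p,[[0,3,0]])[0]; o=[180,0,172.5]
robot.move_to([T[0],T[1],.13],o); fingers.gripper_to(1.0,20)
print(robot.line_to([T[0],T[1],.036],velocity=.08,f_stop=8), robot.current_tool_pos(), robot.current_contact_force())
for g in np.arange(.86,.74,-.015):
    fingers.gripper_to(g,20); robot.pause(.1)
    print(round(g,3),robot.current_finger_gap(),robot.current_gripper_force(),robot.current_contact_force(),robot.current_time_s())
    if robot.current_gripper_force()>3: break
E
```

```text
False [ 0.5031 -0.2672  0.0366] [ 0.2289 -0.4765  0.2832]
0.86 0.8648076416867246 0.0 [-0.3738 -1.1077 -0.2999] 6.7333
0.845 0.8461234220007438 0.0 [ 0.4545  0.6085 -0.0922] 7.05
0.83 0.8315908202703449 0.0 [-0.7245 -0.1414  0.5427] 7.3667
0.815 0.8155987360522811 0.0 [-1.0193 -0.3427 -0.3485] 7.6833
0.8 0.8038574160555979 0.41705919429659843 [-0.256   0.0813  0.4536] 8.0
0.785 0.784442799918935 5.360459312796593 [-0.4043 -1.8327  1.7839] 8.3167
```

```bash
python3 - <<'E'
from fit import *
z=robot.current_tool_pos()[2]
print(robot.line_to([.552,-.16,z],[180,0,180],velocity=.07,f_stop=15),robot.current_tool_pos(),robot.current_eef_rot(),robot.current_contact_force(),robot.current_gripper_force(),robot.current_finger_gap())
im=vision.grab_frame("top"); cv2.imwrite("pics/t2.png",im[:,:,::-1]); 
cv2.imwrite("pics/t2c.png",cv2.resize(im[150:280,180:400,::-1],None,fx=3.6,fy=3.6,interpolation=cv2.INTER_CUBIC))
C=cam("wrist"); w=vision.grab_frame("wrist"); cv2.imwrite("pics/w2.png",w[:,:,::-1]); np.savez("w2.npz",K=C[0],E=C[1]); print(robot.current_time_s())
E
```

```text
False [ 0.5524 -0.1591  0.0363] [ 179.9552    0.0111 -179.929 ] [-0.8418 -3.2116  4.3845] 5.512119233608246 0.7858202632952224
10.25
```

View pics/t2c.png

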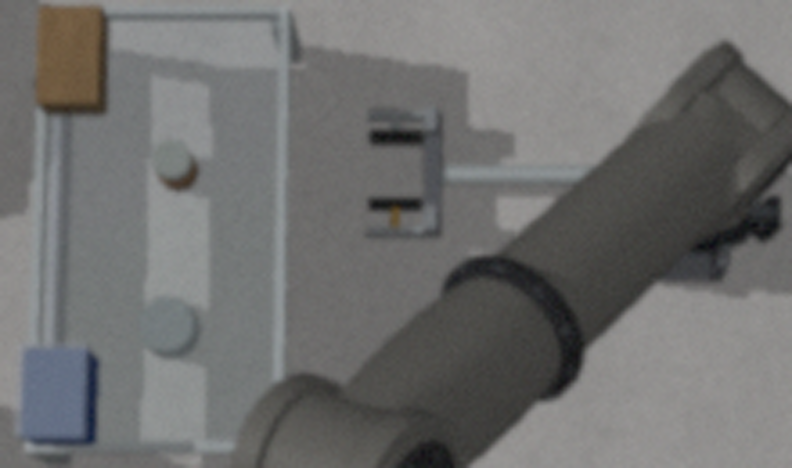

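View pics/w2.png

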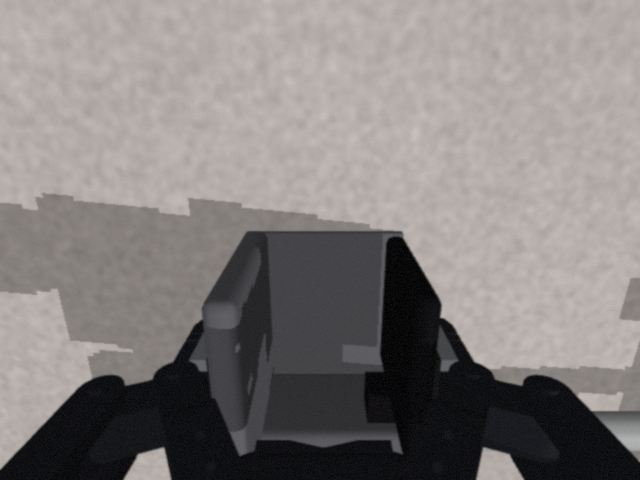

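The top view shows the reacher aligned with the shelf opening: right pad at row ~136 and left pad at row ~204, columns 369–423 of the crop. The jar cap is at about (174,160), and the wrist view shows the trigger firmly between the fingers.

```bash
python3 - <<'E'
from fit import *
C=cam("top"); 
def f(n,u,v,z): print(n,unproj(C,(180+(u+.5)/3.6-.5,150+(v+.5)/3.6-.5),z)[:2])
f("jarcap",174,160,.055); f("jarbody_low",181,178,.02)
f("padR",395,136,.037);f("padL",395,204,.037);f("tipR",369,136,.037);f("tipL",369,204,.037);f("headR end",430,108,.045);f("headL end",428,237,.045)
f("shaft",450,173,.022);f("shaft",580,174,.022);f("mouth top",285,15,.1);f("mouth",280,370,.1);f("tin",171,326,.04)
im=cv2.imread("pics/t2.png"); print(im[174:215,int(180+395/3.6)].mean(1).astype(int))
print(im[180:210,228].astype(int).tolist())
E
```

```text
jarcap [0.6093 0.2569]
jarbody_low [0.6026 0.2558]
padR [0.6349 0.0774]
padL [0.5773 0.0768]
tipR [0.6348 0.0989]
tipL [0.5772 0.0982]
headR end [0.6568 0.0484]
headL end [0.548  0.0492]
shaft [0.6073 0.032 ]
shaft [ 0.6069 -0.0762]
mouth top [0.7186 0.1643]
mouth [0.4294 0.1628]
tin [0.4743 0.2577]
[110 113 109 109 107 102  89  87  84  81  84  74  46  26  21  46  78  99
 105 105 105 107 106 108 107 106 105 105 105 106  92  52  33  44  65  77
  78  76  81  84  82]
[[144, 144, 141], [144, 143, 140], [146, 146, 144], [145, 146, 142], [145, 143, 143], [142, 141, 141], [144, 143, 142], [147, 144, 142], [141, 140, 137], [133, 134, 128], [125, 128, 122], [125, 126, 120], [125, 128, 122], [126, 128, 122], [127, 129, 123], [126, 128, 123], [126, 126, 121], [125, 126, 122], [115, 115, 112], [91, 94, 93], [60, 66, 78], [51, 61, 75], [84, 87, 93], [127, 127, 128], [140, 139, 137], [146, 146, 143], [145, 143, 141], [148, 149, 147], [146, 145, 144], [145, 147, 144]]
```

```bash
python3 - <<'E'
from fit import *
q=robot.current_tool_pos()
print(robot.line_to([.553,q[1]+.177,q[2]],[180,0,180],velocity=.04,f_stop=8),robot.current_tool_pos(),robot.current_contact_force(),robot.current_gripper_force(),robot.current_finger_gap())
im=vision.grab_frame("top"); cv2.imwrite("pics/t3.png",im[:,:,::-1]); 
cv2.imwrite("pics/t3c.png",cv2.resize(im[160:260,190:310,::-1],None,fx=6,fy=6,interpolation=cv2.INTER_CUBIC)); print(robot.current_time_s())
E
```

```text
False [0.5529 0.0179 0.0363] [ 0.293  -2.5664  0.2336] 5.348530188202858 0.7828892429357845
14.9
```

View pics/t3c.png

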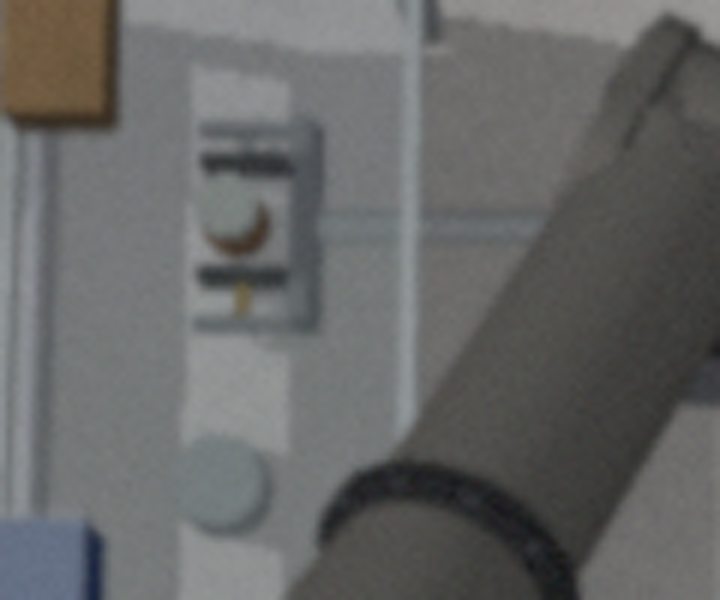

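The jar stands between the open pads (crop rows 163 and 277, jar about (235,222)), roughly mid-pad. Closing will push the reacher forward by half the trigger travel, so I'll pull back 4.5 mm partway, then feel for contact.

```bash
cat > sq.py <<'E'
from fit import *
def F(n=6): return float(np.mean([robot.current_gripper_force() for _ in range(n)]))
E
python3 - <<'E'
from sq import *
q=robot.current_tool_pos()
fingers.gripper_to(.74,20); print(robot.current_finger_gap(),F())
robot.line_to([q[0],q[1]-.0045,q[2]],velocity=.03)
b=[]
g=.74
while g>.655:
    g-=.0118; fingers.gripper_to(g,20); robot.pause(.1); G,f=robot.current_finger_gap(),F(); b.append((G,f)); print(round(g,4),round(G,4),round(f,2),[round(robot.current_gripper_force(),2) for _ in range(2)],robot.current_contact_force(),robot.current_time_s())
    if f>7: break
E
```

```text
0.7401310961881208 6.803862378001213
0.7282 0.727 2.56 [2.56, 2.56] [1.2012 4.5702 2.5772] 15.7333
0.7164 0.7174 2.65 [2.65, 2.65] [0.9668 4.225  3.2068] 16.05
0.7046 0.7061 3.02 [3.02, 3.02] [1.1197 2.9425 2.6514] 16.3667
0.6928 0.6979 3.88 [3.88, 3.88] [0.0604 1.2008 5.6008] 16.6833
0.681 0.6795 4.66 [4.66, 4.66] [0.1087 0.3409 5.8654] 17.0
0.6692 0.672 5.0 [5.0, 5.0] [-0.253   0.7745  6.989 ] 17.3167
0.6574 0.6542 5.37 [5.37, 5.37] [-0.4459 -0.3694  6.1065] 17.6333
0.6456 0.6452 5.74 [5.74, 5.74] [-0.9237 -0.4395  7.3278] 17.95
```

```bash
python3 - <<'E'
from sq import *
g=.6456
last=F(1)
while g>.46:
    g-=.008 if g>.622 else .0045; fingers.gripper_to(g,20); robot.pause(.05); G,f=robot.current_finger_gap(),F(1); print(round(g,4),round(G,4),round(f,2),robot.current_contact_force(),robot.current_time_s())
    if f>7.3 or f-last>1.2: break
    last=f
E
```

```text
0.6376 0.6417 5.98 [-1.1821 -0.9468  8.4596] 18.2167
0.6296 0.6283 6.21 [-0.9104 -2.3164  8.3073] 18.4833
0.6216 0.6221 6.48 [-1.0994 -2.6483  7.5381] 18.75
0.6171 0.6153 6.61 [-0.7822 -2.3036  9.6399] 19.0167
0.6126 0.6121 6.76 [-1.7453 -2.1493  9.0282] 19.2833
0.6081 0.6083 6.89 [-1.9453 -2.6072  9.4851] 19.55
0.6036 0.6084 7.04 [-1.1348 -3.194   9.6785] 19.8167
0.5991 0.6019 7.19 [-2.2018 -3.6373  9.9548] 20.0833
0.5946 0.598 8.2 [-1.8037 -3.0807 10.3593] 20.35
```

```bash
python3 - <<'E'
from sq import *
g=.5946
for i in range(8):
    g-=.0025; fingers.gripper_to(g,20); robot.pause(.1); f=F(1); print(round(g,4),round(f,2),robot.current_contact_force(),robot.current_time_s())
    if f>9.6: break
E
```

```text
0.5921 8.78 [-1.6203 -3.4477 10.8059] 20.6667
0.5896 9.36 [-1.6717 -3.5358 10.148 ] 20.9833
0.5871 9.94 [-1.9595 -4.413  10.3512] 21.3
```

```bash
python3 - <<'E'
from sq import *
q=robot.current_tool_pos()
for i in range(6):
    robot.line_to([q[0],q[1],q[2]+.0005*(i+1)],velocity=.01); robot.pause(.05)
    c=robot.current_contact_force(); print(i,round(F(1),2),c,robot.current_tool_pos()[2],robot.current_finger_gap(),robot.current_time_s())
    if c[2]<2: break
E
```

```text
0 7.22 [ 0.9806  1.2248 -0.4945] 0.03777354194342238 0.5879555901280106 22.0417
```

Reading model: trigger force T = f + Fy/2 matches the spring throughout, so the pad force is now about 2.3 N. I'll squeeze one small step more, then draw out.

```bash
python3 - <<'E'
from sq import *
def rep(): 
    c=np.mean([robot.current_contact_force() for _ in range(3)],0); f=F(1); print("P",round(f+c[1]/2-4-.08*85*(.8-robot.current_finger_gap()),2),f,c,robot.current_tool_pos(),robot.current_time_s())
fingers.gripper_to(.5846,20); robot.pause(.1); rep()
q=robot.current_tool_pos()
for d in (.01,.05,.1):
    print(robot.line_to([q[0],q[1]-d,q[2]],[180,0,180],velocity=.03,f_stop=10)); rep()
im=vision.grab_frame("top"); cv2.imwrite("pics/t4c.png",cv2.resize(im[160:260,190:340,::-1],None,fx=5,fy=5,interpolation=cv2.INTER_CUBIC)); 
E
```

```text
P 2.61 7.747833430767059 [ 1.5593  0.6313 -2.7707] [0.5528 0.0082 0.0379] 22.3583
False
P 2.64 8.63678053021431 [-0.5232 -1.1286  0.3958] [ 0.5521 -0.0029  0.0378] 22.8417
False
P 2.88 8.033268302679062 [-0.4299  0.5957 -2.1439] [ 0.5527 -0.042   0.0379] 24.325
False
P 2.66 7.802902981638908 [ 0.166   0.6123 -2.5547] [ 0.5528 -0.0918  0.0379] 26.1417
```

View pics/t4c.png

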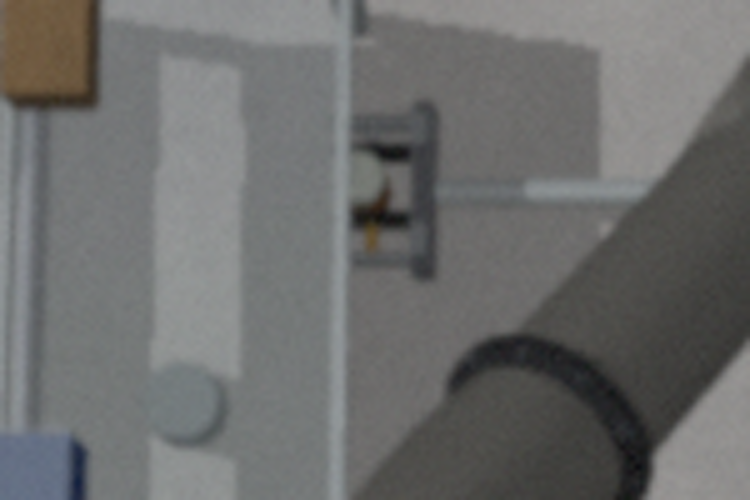

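The jar (cap at crop (367,180)) is moving with the jaws and is just at the shelf mouth; the tin hasn't moved.

```bash
python3 - <<'E'
from sq import *
C=cam("top"); print("jar was",unproj(C,(190+367.5/5-.5,160+180.5/5-.5),.055))
def rep(): 
    c=np.mean([robot.current_contact_force() for _ in range(3)],0); f=F(1); print("P",round(f+c[1]/2-4-.08*85*(.8-robot.current_finger_gap()),2),f,c,robot.current_tool_pos(),robot.current_time_s())
q=robot.current_tool_pos()
print(robot.line_to([q[0],q[1]-.110,q[2]],[180,0,180],velocity=.03,f_stop=10)); rep()
im=vision.grab_frame("top"); cv2.imwrite("pics/t5c.png",cv2.resize(im[160:260,190:340,::-1],None,fx=5,fy=5,interpolation=cv2.INTER_CUBIC)); 
print([(d["rect"],d["p"]) for d in recognise("jar","top")[:2]])
E
```

```text
jar was [0.6052 0.1539 0.055 ]
False
P 2.74 7.466054856777191 [ 0.8144  1.4822 -2.6861] [ 0.5528 -0.2017  0.0379] 30.0083
[]
```

View pics/t5c.png

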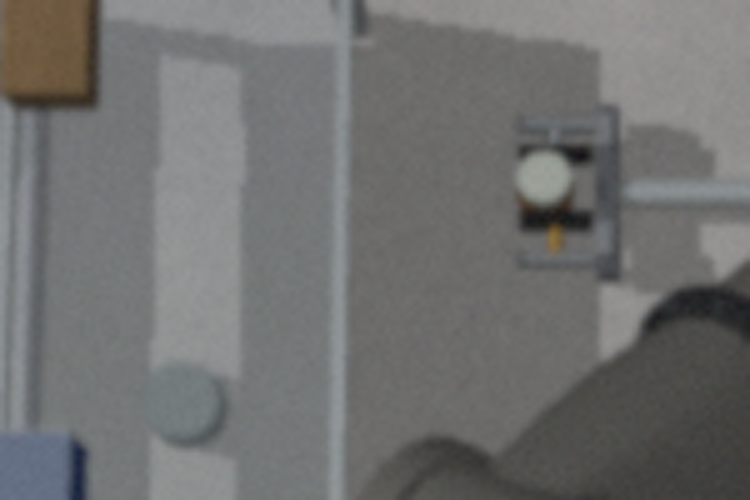

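```bash
python3 - <<'E'
from sq import *
q=robot.current_tool_pos()
robot.line_to([q[0],q[1]-.006,q[2]],[180,0,180],velocity=.03,f_stop=10)
q=np.array(robot.current_tool_pos()); z=q[2]; g=.5846
def low(d):
    global z
    z-=d; robot.line_to([q[0],q[1],z],[180,0,180],velocity=.01)
low(.0003); print(robot.current_contact_force(),F(1))
while g<.82:
    s=.008 if g<.65 else .015
    g+=s; fingers.gripper_to(g,20); c=robot.current_contact_force()
    n=0
    while c[2]<-2 and n<3: low(.0003); c=robot.current_contact_force(); n+=1
    print(round(g,3),round(robot.current_finger_gap(),3),c,round(F(1),2),round(z,4),robot.current_time_s())
E
```

```text
[-1.2581  0.2323 -0.954 ] 7.845350503921509
0.593 0.588 [-0.1095  1.5011  0.3941] 6.29 0.0375 31.2333
0.601 0.6 [-0.4974  0.9812  1.2634] 4.81 0.0375 31.45
0.609 0.608 [-0.5354  1.1418  0.344 ] 4.63 0.0375 31.6667
0.617 0.618 [0.2284 2.3116 1.0245] 4.37 0.0372 32.1333
0.625 0.628 [-0.1103  0.6734 -0.2925] 4.38 0.0372 32.35
0.633 0.634 [-0.0058  1.9408 -1.1874] 4.49 0.0372 32.5667
0.641 0.64 [ 0.9425  0.8203 -1.6746] 4.68 0.0372 32.7833
0.649 0.644 [-1.4922  0.5539 -1.5606] 4.73 0.0369 33.25
0.657 0.655 [-0.05    0.7507 -1.1956] 4.71 0.0369 33.4667
0.672 0.671 [-0.4814  0.9701 -1.9275] 4.61 0.0369 33.6833
0.687 0.683 [-0.2586  1.6623 -1.1638] 4.33 0.0366 34.15
0.702 0.699 [-1.6648  1.0699 -1.7951] 4.17 0.0363 34.6167
0.717 0.713 [ 0.1716  1.0959 -1.6671] 4.16 0.0363 34.8333
0.732 0.732 [-1.3741  1.7532 -0.6865] 3.95 0.0357 35.55
0.747 0.748 [-1.3094  0.1882 -1.4948] 3.94 0.0357 35.7667
0.762 0.762 [-1.009  -0.2549 -1.7896] 3.83 0.0354 36.2333
0.777 0.774 [-0.6695  0.3507 -0.9958] 3.71 0.0351 36.7
0.792 0.795 [-1.5481  0.2297 -1.5546] 3.62 0.0348 37.1667
0.807 0.807 [ 0.3759 -0.3052 -0.1169] 0.05 0.0348 37.3833
0.822 0.82 [0.4295 0.5351 0.4999] 0.0 0.0348 37.6
```

```bash
python3 - <<'E'
from sq import *
fingers.gripper_to(1.0,20); q=robot.current_tool_pos()
print(robot.line_to([q[0],q[1],.16],velocity=.05,f_stop=6),robot.current_contact_force())
robot.move_to([.42,-.25,.33],[180,0,180]); robot.pause(.3)
s=vision.grab_frame("scene"); t=vision.grab_frame("top")
v=np.hstack([cv2.resize(t[160:280,190:430],(400,200)),cv2.resize(s[200:350,150:450],(400,200))]); 
cv2.imwrite("pics/f.png",cv2.resize(np.vstack([cv2.resize(t[150:270,190:430],(760,285) and (570,285)),cv2.resize(s[190:340,200:500],(570,285))]),None,fx=1,fy=1)[:,:,::-1]); print(robot.current_time_s())
E
```

```text
False [0.9465 0.0526 0.106 ]
41.85
```

View pics/f.png

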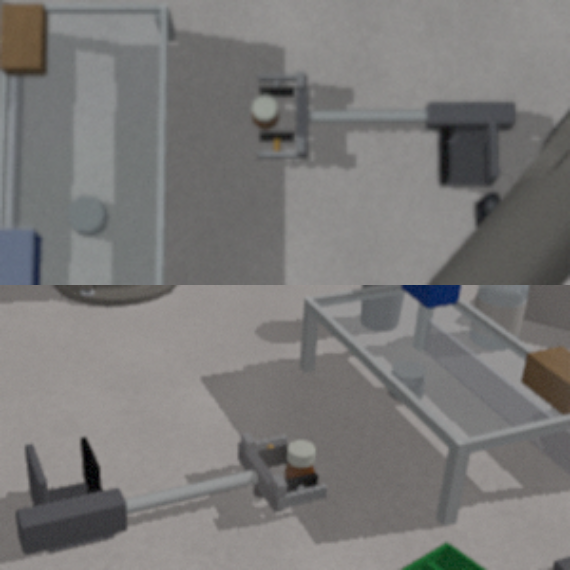

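The jar stands upright between slack jaws, roughly 0.11 m (centre) in front of the shelf. The reacher lies flat, the tin hasn't moved, and the robot is clear.

```bash
python3 - <<'E'
from h import *
print(unproj(cam("top"),(190+264.5/2.375-.5,150+109.5/2.375-.5),.055)); print(workorder.close_job())
E
```

```text
[0.6056 0.0425 0.055 ]
the job is handed in; nothing more can be done
None
```

The job is handed in (no verdict was returned): the jar stands upright on the bench about 100 mm clear in front of the shelf, held on the way with about 2.7 N per pad, the reacher lies flat with its jaws slack around it, and the tin looks unmoved in the last picture.

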